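# Seat the pill tray and hold its cover ready above it

## Task

Seat the open green pill tray flat and square, fully home, in the pocket of the oak holder and let go of it. Then pick up its green cover by the white handle, lift it over the top of the letter rack, and finish while still holding it level, centred and squared up about one centimetre above the seated tray, never letting it touch the tray, so that I can check the pills before it is closed. Do not bump the letter rack, and leave the ring dish, nail clipper, hair clip and hand mirror where they are.

Things in the scene. Friction and masses are not known exactly. Their poses are not given: they have to be found in the camera images.
- tray: loose open green pill tray, 104 (its x) x 48 (its y) x 30 mm high, about 60 g, four compartments in a row holding a few pills, walls 3 mm; origin at the centre of its underside, z up. Starts on the mat. Grip it across its 48 mm width, high on the walls: the fingertips must stay above the holder's top when it is seated. The same either way round
- cover: loose green lift-off cover of the tray, 110 (its x) x 54 (its y) mm, about 50 g: a 4 mm plate on a 6 mm skirt, together 10 mm high; in the middle on top a white bar handle 50 mm long (x), 12 mm wide (y), from 10 to 36 mm above the underside. Origin: centre of its underside (skirt's lower edge), z up. Starts on the mat, skirt down. The same either way round
- holder: fixed oak holder block, 160 (its x) x 96 (its y) x 16 mm high, origin at the centre of its underside on the shelf; in the middle of its top a rectangular pocket 110 (x) x 54 (y) mm, 9 mm deep, its mouth chamfered by 3 mm; the pocket leaves the tray 3 mm free on each side, and the seated tray stands 21 mm out of it
- pocket (a point): centre of the pocket's floor in the holder, 7 mm above the shelf; same axes as the holder. The seated tray's origin comes here
- mat: fixed cork mat, 260 (its x) x 200 (its y) x 4 mm, lying on the other side of the letter rack from the holder; tray and cover start on it, one nearer to the robot and one farther; origin at the centre of its underside
- rack: fixed empty wooden letter rack standing between the mat and the holder, 200 (its x) x 70 (its y) x 90 mm high: three upright boards along x on a base; origin at the centre of its underside
- ring_dish: loose white ceramic ring dish, 84 mm across, 24 mm high, beside the far end of the holder; origin at the centre of its underside; to be left alone
- nail_clipper: loose steel nail clipper, about 58 x 13 x 11 mm, beside the near end of the holder; origin at the middle of its underside; to be left alone
- hair_clip: loose tortoiseshell acrylic hair clip, 70 x 34 x 12 mm, between the robot and the letter rack; origin at the middle of its underside; to be left alone
- vanity_mirror: loose chrome hand mirror lying flat beyond the letter rack, 225 mm long (its x), 100 mm across its round head, 10 mm high; origin at the middle of its underside; to be left alone

How it is judged:
On the way, in this order (a step that is already met when the one before it is completed fails the run):
1. the tray sits flat and fully home in the holder's pocket, let go (horizontal distance between tray and pocket below 0.005 m and z of tray in the frame of pocket below 0.002 m and angle between tray's own z axis and vertical below 0.04 rad and angle between the x axis of tray and the x axis of holder, either way round below 0.1 rad and contact force between tray and the fingers below 0.1 N), for 0.2 s.
2. the cover is above the top of the letter rack (x of cover in the frame of rack between -0.13 and 0.13 m and y of cover in the frame of rack between -0.05 and 0.05 m and z of cover in the frame of rack above 0.085 m).
At the end, for the whole second after the job is handed in: Tray seated (centre within 5 mm, 2 mm of the pocket floor, level, square within 0.1 rad), off the fingers; cover held still, underside 3 to 20 mm above the tray rim, centred within 8 mm, squared within 0.12 rad, tilt under 0.1 rad, touching neither tray nor holder (all of step 1 and z of cover in the frame of tray between 0.033 and 0.05 m and horizontal distance between cover and tray below 0.008 m and angle between the x axis of cover and the x axis of tray, either way round below 0.12 rad and angle between cover's own z axis and vertical below 0.1 rad and linear speed of cover below 0.02 m/s and contact force between cover and the fingers above 0.5 N and contact force between cover and tray below 0.05 N and contact force between cover and holder below 0.05 N); the arm keeps its last pose, push and grip.
It fails at once if the letter rack is bumped (over 2 N) (contact force between rack and anything else above 2 N).
It fails at once if the cover touches the tray (contact force between cover and tray above 0.3 N).
It fails at once if a bystander is moved more than 15 mm (distance of any of ring_dish, nail_clipper, hair_clip, vanity_mirror from where it was at the start of the episode above 0.015 m).
It also fails if it takes over 72 s, if anything falls off the work surface, if the arm or the gripper's body presses on something with over 40 N, if the wrist force passes 120 N, or if a joint passes its speed limit or range.

## Robot

A 6-joint arm with a two-finger parallel gripper is mounted at the origin on the work surface. World frame = base frame: x ahead of the robot, y to its left, z up, the work surface at z = 0. Lengths are in m, angles in rad, forces in N, time in s.
With the tool pointing down it reaches from about 0.375 to 0.975 m from the base axis. Payload 3.8 kg.
Tool frame: the origin (TCP) lies at the very end of the fingers, on their centre line; the grasp point (between the pads) lies bot.hold_point_z behind it (bot.hold_point_z is the distance from the TCP to the grasp point, in m); z points along the fingers, y is the line along which they close (so a half turn about z gives the same grasp; the last joint's range is limited). The gripper opens to 85 mm and grips with 20 to 120 N. Pads are 22 mm wide; open, the fingers measure 114 mm over their backs; the gripper's body (76 mm by 85 mm) begins 54 mm behind the grasp point. The pads swing forward as they close: fully open they stand 13 mm farther back than shut.
Start: joints at [-1.169, 0.264, 1.604, -0, 1.274, -0.037], TCP at [0.287, -0.611, 0.231] pointing down, gripper open.
Joint ranges: [-2.63, 2.63], [-0.94, 2.18], [0.31, 2.57], [-1.31, 4.45], [0, 2.66], [-2.55, 2.55]. Speed limits (rad/s): [2.57, 2.57, 3.14, 3.14, 3.14, 3.14].

## Interface

Orientations are given as a rotation vector (axis times angle).
In Python, from workcell import bot, camrig, monitor gives the robot as it stands (bot), with the cameras (camrig) and the readings (monitor).
- The arm moves only by the tool move_tool, called after "Call:" in YAML: its name, and indented under it one key for each argument. Schema: {"type":"object","properties":{"offsets":{"type":"object","properties":{"sx":{"type":"array","items":{"type":"number"},"minItems":1,"maxItems":5},"sy":{"type":"array","items":{"type":"number"},"minItems":1,"maxItems":5},"sz":{"type":"array","items":{"type":"number"},"minItems":1,"maxItems":5},"turn":{"type":"array","items":{"type":"number"},"minItems":1,"maxItems":5}},"additionalProperties":false,"required":["sx","sy","sz","turn"]},"jaw":{"type":"number"},"force":{"type":"number"},"only":{"type":"string"},"quiet":{"type":"boolean"},"lines":{"type":"string"}},"required":["offsets"],"additionalProperties":false}. offsets is an object with one list for each field, all of the same length, 1 to 5, a row being the entries at one place: sx, sy, sz (the shift in shares of the most that a row can go, 1 being 62.5 mm), turn (a turn about the tool's z in shares of pi rad (1.0 is pi rad)); each row shifts and turns the commanded pose from where the row before left it, along the tool's axes as they then stand; what a row does not reach is not made up. A row lasts 1/8 s, in which the tool goes at most 0.0625 m and 0.188 rad, less where a joint would pass 70% of its speed; a pose out of reach is approached as far as the arm can. jaw is the opening from 0.0 (shut) to 1.0 (fully open), set as the call begins (left out keeps the last). The fingers move at their own pace and stop on an object; force is the grip in N (left out, the last holds). Time passes only in rows, so rows that do not move let the fingers close. The tool returns the time, the measured TCP pose, the force, the opening and the grip force at its end. only (a regular expression) keeps the lines of the reply that match it, lines (a string "A,B") keeps lines A to B, and quiet returns only ok. No shift or turn number may pass 1 either way. Input that does not fit is refused with a message, and nothing moves.
- monitor.read_state(): the state, without advancing time (a new reading comes with each control period).
- camrig.read_camera(name): name is "scene" or "top" or "wrist"; returns the picture (480x640x3 uint8, red, green, blue); there is no depth.
- camrig.camera_info(name): a dict with "intrinsics" (3x3 intrinsics, pixels), "k1" (the pictures are not rectified: a ray, as slopes to the right and down, at radius r is drawn at 1 + k1 r^2 times it, then the intrinsics apply), "extrinsics" (4x4, takes a point from camera to world coordinates). Camera axes: x right, y down, z forward; pixel columns grow to the right and rows downward; lengths in m; the calibration is good to about 2 mm. A picture is of the moment at which its call begins: read the wrist's pose just before it. camera_info takes no time and is no camera call; for the wrist camera it gives the pose at the moment of the call.
- bot.finish_job(): hands the job in; it is judged then, once.
The state is a dict: "time": time; "q": joint angles; "joint_vel": joint speeds; "joint_torque": joint torques, N m; "tool_pos": TCP position; "tcp_rot": TCP orientation; "wrist_force": force on the tool from outside, world axes, zero at the start; "torque": the same for the moment, N m; "width": opening from 0.0 (shut) to 1.0 (fully open); "grip_force": force on a finger pad.
Only numpy, scipy, OpenCV 4.12 (cv2) and the standard library are available. Lean on these libraries where they do the work, as an engineer would, in place of code of your own. Each camera call takes 0.05 s, during which the arm holds its last target. There are 200 camera calls.

## Working session

There is one attempt and no reset: what is moved stays moved. The work goes in short steps, Python scripts to look and compute and a tool call to move; the robot and the scene stay as the last step left them, time stands still between calls to the robot, and variables do not carry over. Pictures are saved under pics/ and viewed, at most 10 in all, crops included, and the job is handed in when it is done.

```bash
ls; mkdir -p pics
```

Run:
```python
from workcell import bot, camrig, monitor
import cv2
print(bot.hold_point_z, monitor.read_state())
for n in ("scene","top"):
    i=camrig.camera_info(n); print(n,i)
    cv2.imwrite(f"pics/{n}0.png",camrig.read_camera(n)[:,:,::-1])
```

```text
pics
workcell.py
0.0187 {'time': 0.0, 'q': array([-1.16892384e+00,  2.64763123e-01,  1.60535058e+00, -2.41942691e-06,
        1.27371354e+00, -3.69176402e-02]), 'joint_vel': array([-4.41195868e-04,  1.68780168e-03,  4.74006101e-05, -1.67532061e-04,
       -4.71601883e-05,  1.13076369e-03]), 'joint_torque': array([ 7.94379594e-04, -5.15105224e+01, -3.67315865e+01, -5.38445875e-05,
        1.29509746e-02,  2.09957918e-06]), 'tool_pos': array([ 0.28647357, -0.61039439,  0.22996796]), 'tcp_rot': array([-3.06414173e+00, -6.83256698e-01,  6.40086211e-04]), 'wrist_force': array([-0.0512808 , -0.59450637,  0.10024224]), 'torque': array([ 0.00106094, -0.03676721,  0.05590209]), 'grip_force': 0.0, 'width': 1.0013661002441117}
scene {'intrinsics': array([[602.76960778,   0.        , 315.80405674],
       [  0.        , 602.76960778, 243.59312823],
       [  0.        ,   0.        ,   1.        ]]), 'k1': -0.14709375909509934, 'extrinsics': array([[-0.47785256,  0.51278247, -0.71323984,  1.28291091],
       [ 0.87840947,  0.28570821, -0.38310263,  0.34278654],
       [ 0.00733017, -0.8095832 , -0.58695938,  0.61441669],
       [ 0.        ,  0.        ,  0.        ,  1.        ]])}
top {'intrinsics': array([[516.12427892,   0.        , 312.9468064 ],
       [  0.        , 516.12427892, 237.81229985],
       [  0.        ,   0.        ,   1.        ]]), 'k1': -0.08816948832774923, 'extrinsics': array([[-0.01160956, -0.98875893,  0.14906707,  0.45067746],
       [-0.99981607,  0.01375445,  0.01336582, -0.02795818],
       [-0.0152659 , -0.14888448, -0.98873675,  0.89870638],
       [ 0.        ,  0.        ,  0.        ,  1.        ]])}
```

View pics/top0.png

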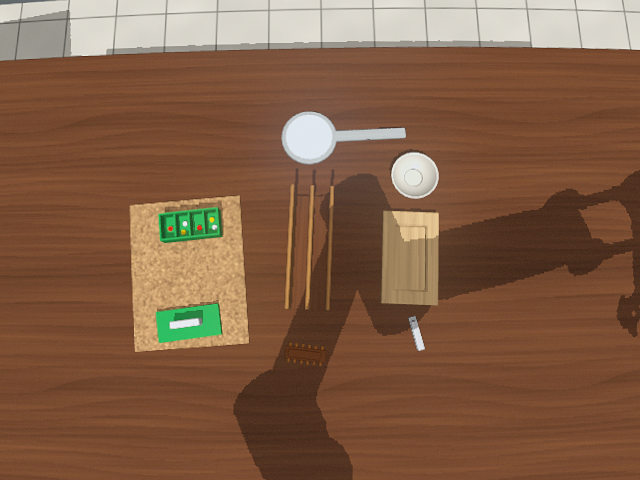

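View pics/scene0.png

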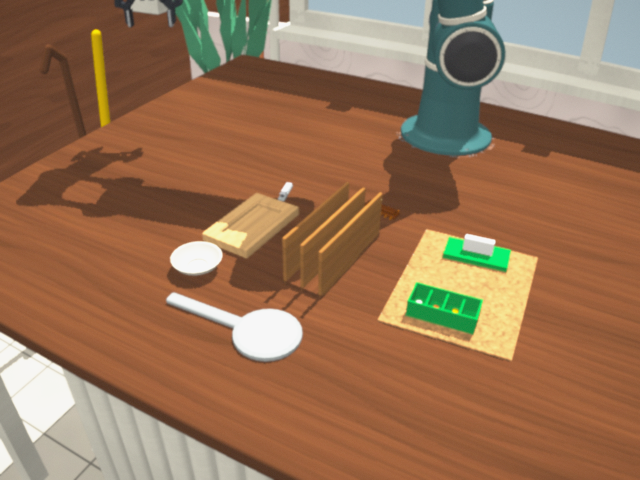

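Top view: tray at about (190,224), cover (190,322) with its handle at (185,323), rack spanning (285–335, 185–310), holder (410,257) with nail clipper (416,333), dish (414,176). The scene view agrees; mat and holder are on opposite sides of the rack.

Create h.py:
```python
import numpy as np, cv2
from workcell import bot, camrig, monitor
from scipy.spatial.transform import Rotation as R
def rays(ci,px):
    px=np.asarray(px,float).reshape(-1,1,2)
    u=cv2.undistortPoints(px,ci["intrinsics"],np.array([ci["k1"],0,0,0]),None,None,).reshape(-1,2)
    E=ci["extrinsics"]; d=np.c_[u,np.ones(len(u))]@E[:3,:3].T
    return E[:3,3],d
def onplane(ci,px,z):
    o,d=rays(ci,px); return o+d*((z-o[2])/d[:,2])[:,None]
def tri(views):   # [(ci,px),...] same points in each
    out=[]
    for k in range(len(views[0][1])):
        A=np.zeros((3,3));b=np.zeros(3)
        for ci,px in views:
            o,d=rays(ci,[px[k]]);d=d[0]/np.linalg.norm(d);P=np.eye(3)-np.outer(d,d);A+=P;b+=P@o
        out.append(np.linalg.solve(A,b))
    return np.array(out)
def proj(ci,p):
    E=np.linalg.inv(ci["extrinsics"])
    return cv2.projectPoints(np.asarray(p,float).reshape(-1,1,3),cv2.Rodrigues(E[:3,:3])[0],E[:3,3],ci["intrinsics"],np.array([ci["k1"],0,0,0]))[0].reshape(-1,2)
def totool(dp):   # world displacement in present tool axes
    return R.from_rotvec(monitor.read_state()["tcp_rot"]).inv().apply(dp)
def toolyaw():
    y=R.from_rotvec(monitor.read_state()["tcp_rot"]).as_matrix()[:,1]; return np.arctan2(y[1],y[0])
```

Run:
```python
from h import *
np.set_printoptions(precision=4,suppress=True)
t=camrig.camera_info("top")
s=monitor.read_state();Rt=R.from_rotvec(s["tcp_rot"]).as_matrix();print(Rt)
for z,px in ((.034,[[190,224]]),(.04,[[185,323]]),(.016,[[410,257],[382,211],[438,213],[437,305],[382,303]]),(.09,[[291,185],[287,308],[332,186],[328,309]]),(.014,[[188,322],[157,310],[219,304],[221,332],[159,341]]),(.034,[[160,211],[221,208],[223,236],[162,241]])):
    print(z,onplane(t,px,z)[:,:2].tolist())
w=camrig.camera_info("wrist")
print(w["intrinsics"][0,0],Rt.T@w["extrinsics"][:3,:3],Rt.T@(w["extrinsics"][:3,3]-s["tool_pos"]))
print("to holder centre",totool(np.array([0.45,-.2,.25])-s["tool_pos"]),toolyaw())
```

```text
[[ 0.9053  0.4248 -0.0008]
 [ 0.4248 -0.9053  0.0019]
 [ 0.0001 -0.0021 -1.    ]]
0.034 [[0.6079550928815463, 0.19449373576350656]]
0.04 [[0.44001573420221396, 0.1978338966834146]]
0.016 [[0.5480489401195853, -0.18264353429530736], [0.6293407769815826, -0.13693357627453723], [0.6245137461511393, -0.23479939565208652], [0.46522611076120957, -0.22575668844419491], [0.47013040946861734, -0.13205066579801514]]
0.09 [[0.6592023784507659, 0.0173615888834821], [0.46266059126081555, 0.024656018091699896], [0.6565163309258544, -0.04867742250234937], [0.46037679356898653, -0.03912709921030971]]
0.014 [[0.4413681485439158, 0.1994919537848984], [0.46205373487248197, 0.2541007464115706], [0.47165226290246165, 0.14626253300486688], [0.42418458172772855, 0.1423301045058348], [0.4092986229033952, 0.24932152568765242]]
0.034 [[0.6316295011642249, 0.24778259964732502], [0.6350812869166995, 0.1412356569962572], [0.5863016632966023, 0.13701680870672833], [0.5791195319562461, 0.2424851722776527]]
405.8670899262494 [[ 0.0001 -0.9455 -0.3256]
 [ 1.      0.0005 -0.0011]
 [ 0.0012 -0.3256  0.9455]] [ 0.0841 -0.001  -0.1432]
to holder centre [ 0.3224 -0.3021 -0.0193] -1.1320365660812826
```

The rows are not in the units I measure in: shifts go in shares of 62.5 mm and turns go in shares of pi rad. I convert before sending: 0.042 m is 0.672, -0.0276 m is -0.4416.

Call:
move_tool:
  offsets: {"sx":[0.672,0.672,0.672,0.672,0.672],"sy":[-0.4416,-0.4416,-0.4416,-0.4416,-0.4416],"sz":[0.048,0.048,0.048,0.048,0.048],"turn":[0,0,0,0,0]}
  jaw: 1.0

```text
time: 0.72
tool_pos: [0.4186, -0.3952, 0.2157]
tcp_rot: [-3.066, -0.683, 0.0]
wrist_force: [0.5, 0.3, -0.2]
width: 0.998
grip_force: 0.0
```

Call:
move_tool:
  offsets: {"sx":[0.672,0.672,0.672,0.672,0.672],"sy":[-0.4416,-0.4416,-0.4416,-0.4416,-0.4416],"sz":[0.048,0.048,0.048,0.048,0.048],"turn":[0,0,0,0,0]}

```text
time: 1.35
tool_pos: [0.5501, -0.1812, 0.2008]
tcp_rot: [-3.066, -0.684, 0.001]
wrist_force: [0.6, -0.8, -0.2]
width: 0.997
grip_force: 0.0
```

Call:
move_tool:
  offsets: {"sx":[0,0,0,0,0],"sy":[0,0,0,0,0],"sz":[0,0,0,0,0],"turn":[-0.0573,-0.0573,-0.0573,-0.0573,0]}

```text
time: 1.98
tool_pos: [0.5494, -0.1826, 0.2007]
tcp_rot: [-2.63, -1.717, 0.001]
wrist_force: [0.3, 0.4, 0.1]
width: 0.998
grip_force: 0.0
```

Run:
```python
from h import *
import pickle
w=camrig.camera_info("wrist"); im=camrig.read_camera("wrist"); t=camrig.camera_info("top")
pickle.dump(w,open("w1.pkl","wb"))
a=im[:,:,::-1]
cv2.imwrite("pics/w1.png",a)
c=camrig.camera_info
print(monitor.read_state()["tool_pos"],toolyaw())
```

```text
[ 0.5494124  -0.18265361  0.20083476] -0.4154553349899534
```

View pics/w1.png

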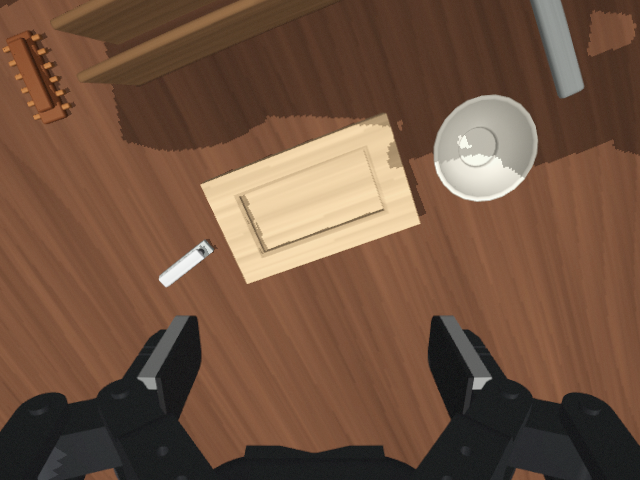

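Wrist view: holder top corners at about (201,185), (387,114), (420,223), (247,283); pocket inside; clipper (186,264), dish (486,148). A second wrist place gives the height.

In the tool's units: 0.05 m is 0.8, 0.02 m is 0.32, -0.15 rad / 3.1416 = -0.0477.

Call:
move_tool:
  offsets: {"sx":[0,0,0,0,0],"sy":[0.8,0.32,0,0,0],"sz":[0,0,0,0,0],"turn":[-0.0477,-0.0477,-0.0477,0,0]}

```text
time: 2.65
tool_pos: [0.6145, -0.2079, 0.2011]
tcp_rot: [-2.183, -2.259, 0.0]
wrist_force: [-0.2, 0.1, 0.4]
width: 1.002
grip_force: 0.0
```

Run:
```python
from h import *
import pickle
np.set_printoptions(precision=4,suppress=True)
w1=pickle.load(open("w1.pkl","rb")); t=camrig.camera_info("top")
w2=camrig.camera_info("wrist"); im2=camrig.read_camera("wrist")
cv2.imwrite("pics/w2.png",im2[:,:,::-1]); pickle.dump(w2,open("w2.pkl","wb"))
crit=(cv2.TERM_CRITERIA_EPS+cv2.TERM_CRITERIA_COUNT,50,.01)
def sub(im,p,r=4): return cv2.cornerSubPix(cv2.cvtColor(im,cv2.COLOR_BGR2GRAY),np.float32(p).reshape(-1,1,2).copy(),(r,r),(-1,-1),crit).reshape(-1,2)
c1=sub(cv2.imread("pics/w1.png"),[(201,185),(387,114),(420,223),(247,283)])
P=onplane(w1,c1,.016); print(c1,P,np.linalg.norm(P-np.roll(P,-1,0),axis=1))
g=proj(w2,P); c2=sub(im2[:,:,::-1].copy(),g)
print(g,c2); print(onplane(w2,c2,.016)); Q=tri([(w1,c1),(w2,c2)]);print(Q,Q.mean(0))
print(proj(t,Q))
```

```text
[[199.612  184.3355]
 [385.6842 112.7813]
 [419.9637 223.2184]
 [246.6105 283.6292]] [[ 0.4686 -0.1292  0.016 ]
 [ 0.6287 -0.1377  0.016 ]
 [ 0.6237 -0.2338  0.016 ]
 [ 0.4635 -0.2252  0.016 ]] [0.1603 0.0963 0.1604 0.0962]
[[131.1022 100.2406]
 [335.9233 117.4572]
 [324.3812 233.7291]
 [136.7919 218.109 ]] [[131.3152 100.2615]
 [336.0303 117.3814]
 [324.2941 233.5889]
 [136.812  218.0898]]
[[ 0.4688 -0.1292  0.016 ]
 [ 0.6288 -0.1376  0.016 ]
 [ 0.6236 -0.2337  0.016 ]
 [ 0.4636 -0.2252  0.016 ]]
[[ 0.4682 -0.1292  0.0146]
 [ 0.6288 -0.1377  0.0157]
 [ 0.6236 -0.2333  0.0173]
 [ 0.4635 -0.2252  0.016 ]] [ 0.546  -0.1814  0.0159]
[[380.2851 304.2116]
 [382.4257 211.3534]
 [437.3458 213.3912]
 [436.7375 306.01  ]]
```

View pics/w2.png

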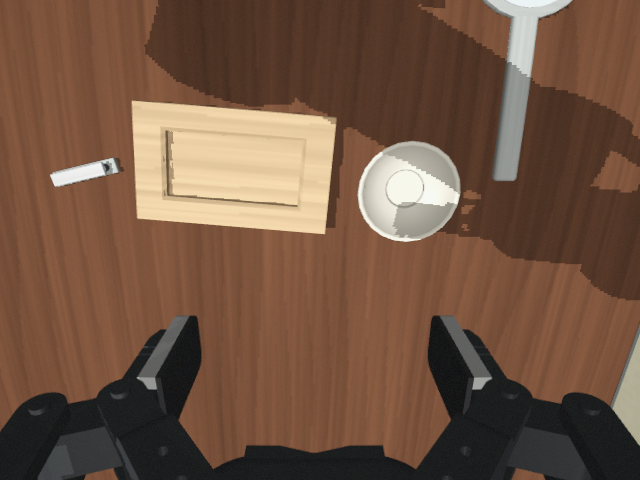

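Second view shows holder at (131–336, 100–234); triangulated height 16 mm, centre (0.546, −0.181), yaw −0.053. On to the mat, over the rack at z = 0.20.

In the tool's units: 0.056 m is 0.896, -0.011 m is -0.176.

Call:
move_tool:
  offsets: {"sx":[0.896,0.896,0.896,0.896,0.896],"sy":[-0.176,-0.176,-0.176,-0.176,-0.176],"sz":[0,0,0,0,0],"turn":[0,0,0,0,0]}

```text
time: 3.32
tool_pos: [0.5485, 0.0714, 0.2017]
tcp_rot: [2.181, 2.26, 0.001]
wrist_force: [1.0, 0.5, 0.4]
width: 1.001
grip_force: 0.0
```

Call:
move_tool:
  offsets: {"sx":[0.896,0.896,0,0],"sy":[-0.176,-0.176,0,0],"sz":[0,0,0,0],"turn":[0,0,0,0]}

```text
time: 3.82
tool_pos: [0.5228, 0.1807, 0.2014]
tcp_rot: [2.178, 2.263, -0.0]
wrist_force: [-0.6, 1.0, 0.1]
width: 1.0
grip_force: 0.0
```

Run:
```python
from h import *
import pickle
w=camrig.camera_info("wrist"); im=camrig.read_camera("wrist")
cv2.imwrite("pics/w3.png",im[:,:,::-1]); pickle.dump(w,open("w3.pkl","wb"))
```

Call:
move_tool:
  offsets: {"sx":[-0.8,0,0],"sy":[0.8,0,0],"sz":[0,0,0],"turn":[0,0,0]}

```text
time: 4.25
tool_pos: [0.5689, 0.1367, 0.201]
tcp_rot: [-2.182, -2.259, 0.001]
wrist_force: [0.3, -0.7, -0.2]
width: 1.006
grip_force: 0.0
```

Run:
```python
from h import *
import pickle
w=camrig.camera_info("wrist"); im=camrig.read_camera("wrist")
cv2.imwrite("pics/w4.png",im[:,:,::-1]); pickle.dump(w,open("w4.pkl","wb"))
print(monitor.read_state()["tool_pos"],toolyaw())
a,b=cv2.imread("pics/w3.png"),cv2.imread("pics/w4.png")
cv2.imwrite("pics/w34.png",cv2.resize(np.vstack([a[:300],b[:300]]),(640,600)))
```

```text
[0.56853975 0.13733279 0.20098665] 0.03561335963411724
```

View pics/w34.png

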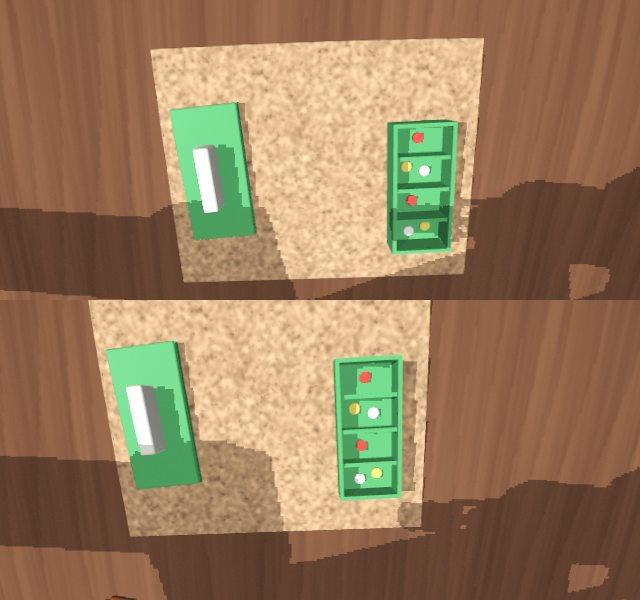

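Upper half (w3): cover about (170–255, 103–240), tray (388–457, 121–254); lower half (w4, rows −300): cover (106–201, 42–189), tray (334–402, 56–200). I'll enlarge for corners.

Run:
```python
import cv2,numpy as np
a,b=cv2.imread("pics/w3.png"),cv2.imread("pics/w4.png")
def T(im,x,y):  # 115 wide,150 high -> transposed, x2.6 ; pixel (u right->row): u=y+col/2.6, v...
    return cv2.resize(cv2.transpose(im[y:y+150,x:x+115]),None,fx=2.6,fy=2.6,interpolation=cv2.INTER_CUBIC)
o=np.vstack([np.hstack([T(a,365,112),T(b,310,47)]),np.hstack([T(a,155,97),T(b,95,40)])])
cv2.imwrite("pics/crop1.png",o);print(o.shape)
```

```text
(598, 780, 3)
```

View pics/crop1.png

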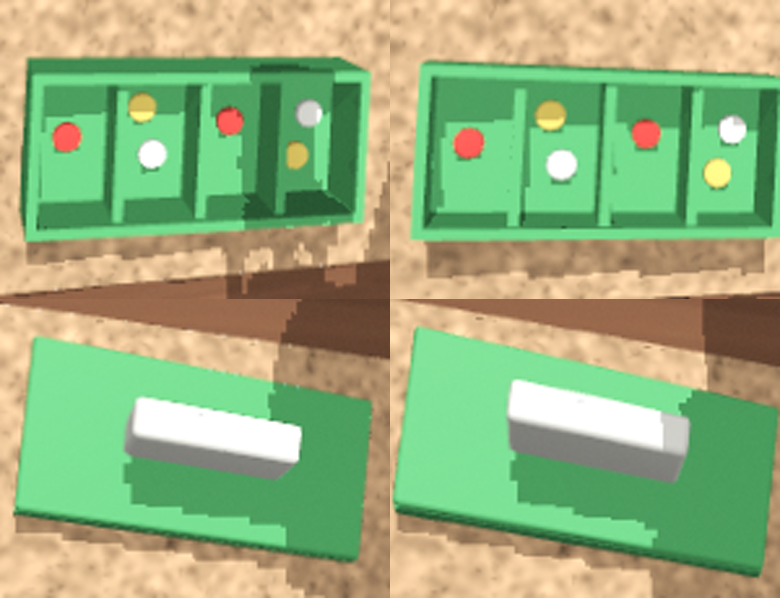

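Enlarged: top row tray rim corners (w3: (32,73),(370,73),(362,222),(27,241)), bottom row cover plate and white handle with corners clearly visible.

Run:
```python
from h import *
import pickle
np.set_printoptions(precision=4,suppress=True)
w3,w4=[pickle.load(open(f"w{k}.pkl","rb")) for k in (3,4)]
def px(x0,y0,cr): return np.array([(x0+(r+.5)/2.6-.5,y0+(c+.5)/2.6-.5) for c,r in cr])
tr=(px(365,112,[(32,73),(370,73),(362,222),(27,241)]),px(310,47,[(32,63),(392,75),(387,240),(22,239)]))
co=(px(155,97,[(37,39),(372,102),(358,255),(16,213)]),px(95,40,[(26,30),(387,108),(370,269),(6,201)]))
ha=(px(155,97,[(137,99),(301,128),(296,164),(131,135)]),px(95,40,[(125,82),(300,121),(294,156),(120,117)]))
for n,(a,b),z in (("tray",tr,.034),("cover",co,.014),("handle",ha,.04)):
    Q=tri([(w3,a),(w4,b)]);print(n,Q[:,2],Q.mean(0))
    for w,p in ((w3,a),(w4,b)):
        P=onplane(w,p,z); L=P[1]-P[0]+P[2]-P[3]
        print(P.mean(0),np.linalg.norm(P-np.roll(P,-1,0),axis=1),"yaw",np.arctan2(L[1],L[0]))
print(monitor.read_state()["tool_pos"],toolyaw())
```

```text
tray [0.031  0.0461 0.0346 0.0354] [0.6069 0.2002 0.0368]
[0.6075 0.1989 0.034 ] [0.1041 0.0475 0.1032 0.0484] yaw -1.4761773839614114
[0.6072 0.1995 0.034 ] [0.1011 0.0498 0.1024 0.0481] yaw -1.4776632035244956
cover [0.0168 0.0167 0.0125 0.0181] [0.4394 0.2015 0.016 ]
[0.4388 0.2013 0.014 ] [0.1081 0.0518 0.1087 0.0536] yaw -1.4547585281307585
[0.4386 0.2016 0.014 ] [0.1084 0.0531 0.1076 0.0515] yaw -1.4424655394209822
handle [0.0363 0.0369 0.0388 0.0362] [0.4378 0.2013 0.0371]
[0.4388 0.202  0.04  ] [0.049  0.0111 0.0491 0.0106] yaw -1.4414845681006836
[0.4389 0.2013 0.04  ] [0.0484 0.0106 0.048  0.0101] yaw -1.429530237113293
[0.5685 0.1373 0.201 ] 0.03561335963411724
```

In the tool's units: 0.04 m is 0.64, 0.03 m is 0.48, -0.06 rad / 3.1416 = -0.0191.

Call:
move_tool:
  offsets: {"sx":[0.48,0.48,0,0,0],"sy":[0.328,0.328,0,0,0],"sz":[0.32,0.32,0.64,0.64,0],"turn":[0,0,-0.0191,0,0]}

```text
time: 4.92
tool_pos: [0.6032, 0.1993, 0.0771]
tcp_rot: [-2.106, -2.324, 0.012]
wrist_force: [1.0, -0.7, -0.2]
width: 1.001
grip_force: 0.0
```

Run:
```python
from h import *
s=monitor.read_state();print(s["tool_pos"],toolyaw(),totool(np.array([.6073,.1988,.016])-s["tool_pos"]))
```

```text
[0.60321554 0.1992715  0.07706079] 0.0985059899401314 [-0.00077733  0.00457461  0.0610229 ]
```

In the tool's units: 0.02 m is 0.32, 0.01 m is 0.16.

Call:
move_tool:
  offsets: {"sx":[-0.016,0,0,0,0],"sy":[0.064,0,0,0,0],"sz":[0.32,0.32,0.16,0,0],"turn":[0,0,0,0,0]}

```text
time: 5.55
tool_pos: [0.6121, 0.1994, 0.0318]
tcp_rot: [2.11, 2.327, 0.001]
wrist_force: [0.0, 0.5, 0.1]
width: 1.004
grip_force: 0.0
```

Run:
```python
from h import *
s=monitor.read_state();print(s["tool_pos"],s["tcp_rot"],toolyaw(),totool(np.array([.6073,.1988,.016])-s["tool_pos"]))
```

```text
[0.61213262 0.19935888 0.03181954] [2.10972823e+00 2.32712884e+00 1.26473869e-03] 0.09791917562775948 [-8.64834074e-05 -4.87881884e-03  1.58149925e-02]
```

In the tool's units: 0.008 m is 0.128, -0.005 m is -0.08.

Call:
move_tool:
  offsets: {"sx":[0,0,0,0,0],"sy":[-0.08,0,0,0,0],"sz":[0,0.128,0.128,0,0],"turn":[0,0,0,0,0]}

```text
time: 6.18
tool_pos: [0.6066, 0.1987, 0.015]
tcp_rot: [-2.11, -2.327, 0.001]
wrist_force: [-0.1, -0.3, 0.2]
width: 1.003
grip_force: 0.0
```

Run:
```python
from h import *
s=monitor.read_state();print(s["tool_pos"],s["tcp_rot"],toolyaw(),totool(np.array([.6073,.1988,.016])-s["tool_pos"]))
```

```text
[0.6065614  0.1987196  0.01502335] [-2.10987052e+00 -2.32737951e+00  5.37540316e-04] 0.09795931994286904 [ 7.71170513e-06  7.42537562e-04 -9.76942887e-04]
```

Call:
move_tool:
  offsets: {"sx":[0,0,0,0,0],"sy":[0,0,0,0,0],"sz":[0,0,0,0,0],"turn":[0,0,0,0,0]}
  jaw: 0.4
  force: 30

```text
time: 6.8
tool_pos: [0.6071, 0.1989, 0.0157]
tcp_rot: [2.11, 2.327, 0.001]
wrist_force: [0.6, 0.1, 2.8]
width: 0.552
grip_force: 32.7
```

Call:
move_tool:
  offsets: {"sx":[0,0,0,0,0],"sy":[0,0,0,0,0],"sz":[0,0,0,0,0],"turn":[0,0,0,0,0]}

```text
time: 7.42
tool_pos: [0.607, 0.1989, 0.0157]
tcp_rot: [2.11, 2.327, 0.001]
wrist_force: [0.8, -0.6, 5.1]
width: 0.554
grip_force: 33.1
```

In the tool's units: -0.05 m is -0.8, -0.04 m is -0.64.

Call:
move_tool:
  offsets: {"sx":[0,0,0,0,0],"sy":[0,0,0,0,0],"sz":[-0.32,-0.64,-0.8,-0.8,0],"turn":[0,0,0,0,0]}

```text
time: 8.05
tool_pos: [0.61, 0.1998, 0.1822]
tcp_rot: [2.106, 2.324, 0.014]
wrist_force: [0.4, 0.6, 0.1]
width: 0.551
grip_force: 32.5
```

Run:
```python
from h import *
s=monitor.read_state();print(s["width"],s["tcp_rot"],toolyaw(),totool(np.array([.546,-.1814,.17])-s["tool_pos"]))
```

```text
0.550916655418769 [2.106113   2.32352297 0.01401668] 0.09807310170852686 [-0.37308828 -0.10109997  0.01040364]
```

In the tool's units: -0.045 m is -0.72, -0.0125 m is -0.2.

Call:
move_tool:
  offsets: {"sx":[-0.72,-0.72,-0.72,-0.72,-0.72],"sy":[-0.2,-0.2,-0.2,-0.2,-0.2],"sz":[0,0,0,0,0],"turn":[0,0,0,0,0]}

```text
time: 8.68
tool_pos: [0.5647, -0.0325, 0.1741]
tcp_rot: [-2.108, -2.326, 0.002]
wrist_force: [0.6, -1.0, -0.1]
width: 0.554
grip_force: 32.5
```

Call:
move_tool:
  offsets: {"sx":[-0.72,-0.72,-0.72,-0.208,0],"sy":[-0.2,-0.2,-0.2,0,0],"sz":[0,0,0,0,0],"turn":[0,0,0,0,0]}

```text
time: 9.3
tool_pos: [0.543, -0.1824, 0.1745]
tcp_rot: [-2.111, -2.325, 0.0]
wrist_force: [0.3, 0.2, 0.0]
width: 0.555
grip_force: 32.5
```

Call:
move_tool:
  offsets: {"sx":[0,0,0,0,0],"sy":[0,0,0,0,0],"sz":[0,0,0,0,0],"turn":[0.0573,0.0573,0.0573,0.0573,0.0573]}

```text
time: 9.93
tool_pos: [0.5436, -0.1801, 0.1748]
tcp_rot: [-2.913, -1.172, 0.001]
wrist_force: [0.1, 0.1, -0.5]
width: 0.552
grip_force: 32.4
```

Call:
move_tool:
  offsets: {"sx":[0,0,0,0,0],"sy":[0,0,0,0,0],"sz":[0,0,0,0,0],"turn":[0.0573,0.0573,0.0573,0.0573,0.0318]}

```text
time: 10.55
tool_pos: [0.5436, -0.1801, 0.1748]
tcp_rot: [-3.139, 0.083, 0.002]
wrist_force: [0.2, 0.3, -0.6]
width: 0.552
grip_force: 32.4
```

Call:
move_tool:
  offsets: {"sx":[0,0,0],"sy":[0,0,0],"sz":[0,0,0],"turn":[0,0,0]}

```text
time: 10.92
tool_pos: [0.5437, -0.1817, 0.1752]
tcp_rot: [-3.14, 0.078, 0.0]
wrist_force: [-0.9, 0.2, -0.2]
width: 0.556
grip_force: 32.4
```

Run:
```python
from h import *
import pickle
s=monitor.read_state();print(s["tool_pos"],s["width"],s["tcp_rot"],toolyaw()+1.624,totool(np.array([.546,-.1814,.07])-s["tool_pos"]))
```

```text
[ 0.54365504 -0.1817442   0.1752093 ] 0.5556850829151073 [-3.14044044e+00  7.81049987e-02  3.16792297e-04] 0.003472477453723588 [ 0.00234663 -0.00044182  0.1052089 ]
```

In the tool's units: 0.04 m is 0.64, 0.035 m is 0.56.

Call:
move_tool:
  offsets: {"sx":[0.032,0,0,0,0],"sy":[0,0,0,0,0],"sz":[0.48,0.64,0.56,0,0],"turn":[0,0,0,0,0]}

```text
time: 11.55
tool_pos: [0.5465, -0.1827, 0.0715]
tcp_rot: [3.14, -0.08, 0.002]
wrist_force: [0.7, -1.2, -0.3]
width: 0.551
grip_force: 32.4
```

Run:
```python
from h import *
import pickle
s=monitor.read_state();print(s["tool_pos"],toolyaw()+1.624,totool(np.array([.546,-.1814,.07])-s["tool_pos"]))
w=camrig.camera_info("wrist");im=camrig.read_camera("wrist")[:,:,::-1].copy();pickle.dump(w,open("w5.pkl","wb"));cv2.imwrite("pics/w5.png",im)
```

```text
[ 0.54651943 -0.18270168  0.07148648] 0.0021194378536186775 [-0.0005874  -0.00127416  0.00148502]
```

View pics/w5.png

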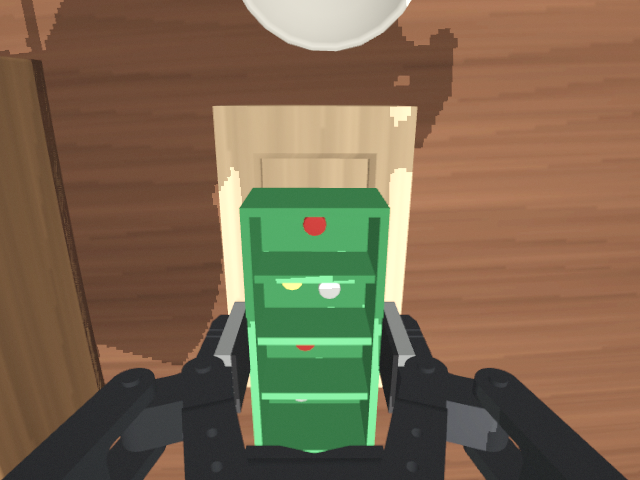

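Wrist view: the tray hangs level between the fingers, far rim edge at (241,207)–(389,207), holder far corners at (213,106),(417,107).

Run:
```python
from h import *
import pickle
np.set_printoptions(precision=4,suppress=True)
w=pickle.load(open("w5.pkl","rb"));s=monitor.read_state();Rt=R.from_rotvec(s["tcp_rot"])
for n,p,z in (("rim",[[241,207],[389,207]],s["tool_pos"][2]+.0183),("bot",[[254,188],[380,188]],s["tool_pos"][2]-.0117),("holder",[[213,106],[417,107]],.016),("pocket",[[262,153],[377,153]],.016)):
    P=onplane(w,p,z);print(n,P,Rt.inv().apply(P-s["tool_pos"]))
print(s["tool_pos"])
c=np.array([.5460,-.1814]);a=-.0531;u=np.array([np.cos(a),np.sin(a)]);v=np.array([-u[1],u[0]])
print("holder far",c+.08*u+.048*v,c+.08*u-.048*v)
```

```text
rim [[ 0.5979 -0.1611  0.0905]
 [ 0.5955 -0.208   0.0905]] [[ 0.0496 -0.0243 -0.0182]
 [ 0.0496  0.0226 -0.0181]]
bot [[ 0.5975 -0.161   0.0605]
 [ 0.595  -0.2097  0.0605]] [[ 0.0491 -0.0245  0.0118]
 [ 0.0491  0.0243  0.0119]]
holder [[ 0.6284 -0.1381  0.016 ]
 [ 0.6231 -0.234   0.016 ]] [[ 0.0787 -0.0489  0.0564]
 [ 0.0782  0.0471  0.0565]]
pocket [[ 0.6052 -0.1593  0.016 ]
 [ 0.6024 -0.215   0.016 ]] [[ 0.0566 -0.0266  0.0564]
 [ 0.0566  0.0292  0.0564]]
[ 0.5472 -0.1829  0.0722]
holder far [ 0.6284 -0.1377] [ 0.6233 -0.2336]
```

In the tool's units: 0.02 m is 0.32, 0.0012 m is 0.0192.

Call:
move_tool:
  offsets: {"sx":[0.0192,0,0,0,0],"sy":[-0.0128,0,0,0,0],"sz":[0.32,0.24,0.16,0,0],"turn":[0,0,0,0,0]}

```text
time: 12.22
tool_pos: [0.547, -0.1816, 0.0253]
tcp_rot: [-3.141, 0.08, 0.0]
wrist_force: [0.0, 0.5, -0.1]
width: 0.556
grip_force: 32.4
```

Call:
move_tool:
  offsets: {"sx":[0,0,0,0],"sy":[0,0,0,0],"sz":[0.048,0.032,0,0],"turn":[0,0,0,0]}

```text
time: 12.72
tool_pos: [0.5469, -0.1816, 0.0203]
tcp_rot: [3.141, -0.08, 0.0]
wrist_force: [-0.0, -0.4, -1.4]
width: 0.555
grip_force: 32.4
```

In the tool's units: 0.001 m is 0.016.

Call:
move_tool:
  offsets: {"sx":[0,0,0,0],"sy":[0,0,0,0],"sz":[0.016,0.016,0,0],"turn":[0,0,0,0]}

```text
time: 13.22
tool_pos: [0.5469, -0.1816, 0.0186]
tcp_rot: [3.141, -0.08, 0.0]
wrist_force: [-2.5, 0.9, 4.3]
width: 0.556
grip_force: 33.0
```

Call:
move_tool:
  offsets: {"sx":[0,0,0,0],"sy":[0,0,0,0],"sz":[0,0,0,0],"turn":[0,0,0,0]}
  jaw: 1.0

```text
time: 13.72
tool_pos: [0.5468, -0.1815, 0.0181]
tcp_rot: [-3.14, 0.08, 0.0]
wrist_force: [0.6, -0.2, 1.0]
width: 0.995
grip_force: 0.0
```

Call:
move_tool:
  offsets: {"sx":[0,0,0,-0.8,0],"sy":[0,0,0,0,0],"sz":[-0.48,-0.8,-0.8,-0.48,0],"turn":[0,0,0,0,0]}

```text
time: 14.35
tool_pos: [0.4966, -0.1795, 0.1814]
tcp_rot: [3.139, -0.082, 0.007]
wrist_force: [0.1, 0.5, -0.4]
width: 0.999
grip_force: 0.0
```

Run:
```python
from h import *
import pickle
w=camrig.camera_info("wrist");im=camrig.read_camera("wrist")[:,:,::-1].copy();pickle.dump(w,open("w6.pkl","wb"));cv2.imwrite("pics/w6.png",im)
s=monitor.read_state();print(s["tool_pos"],toolyaw())
g=proj(w,[[.546,-.1814,.037],[.546,-.1814,.016]]);print(g)
x,y=g[0].astype(int);y=min(max(y,120),360);np.save("o6.npy",[x-120,y-110])
cv2.imwrite("pics/c6.png",cv2.resize(im[y-110:y+110,x-120:x+120],None,fx=2.7,fy=2.7,interpolation=2));print(x-120,y-110)
```

```text
[ 0.49701676 -0.17928623  0.17982803] -1.6226001454691685
[[314.58369271 148.26739754]
 [314.55200149 144.97135914]]
194 38
```

View pics/c6.png

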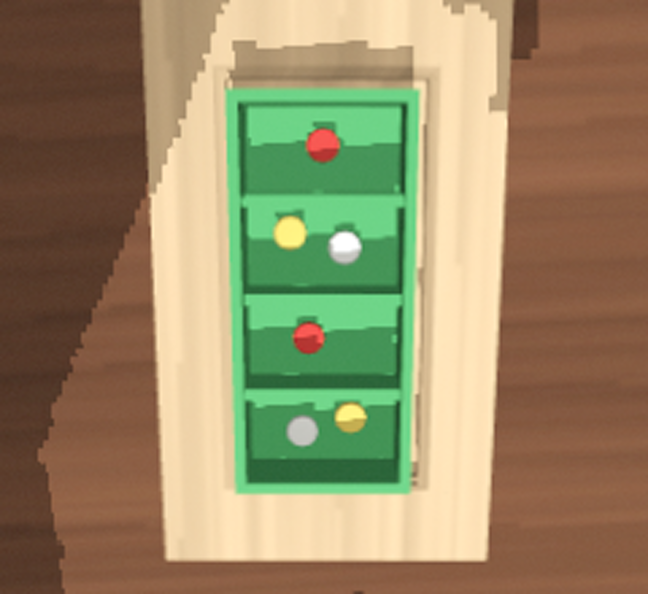

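The tray sits square inside the pocket; rim corners in the crop (227,89), (419,89), (411,492), (236,493).

Run:
```python
from h import *
import pickle
np.set_printoptions(precision=4,suppress=True)
w=pickle.load(open("w6.pkl","rb"));o=np.array([194,38])
f=lambda c:(np.array(c)+.5)/2.7-.5+o
P=onplane(w,f([(227,89),(419,89),(411,492),(236,493)]),.037)
L=P[0]-P[3]+P[1]-P[2];print(P,P.mean(0),np.linalg.norm(P-np.roll(P,-1,0),axis=1),np.arctan2(L[1],L[0]))
print(onplane(w,f([(166,560),(488,560)]),.016))
s=monitor.read_state();print(totool(np.array([.4388,.2015,.2])-s["tool_pos"]),toolyaw())
```

```text
[[ 0.5983 -0.1596  0.037 ]
 [ 0.5959 -0.2068  0.037 ]
 [ 0.4925 -0.2019  0.037 ]
 [ 0.4947 -0.1539  0.037 ]] [ 0.5454 -0.1805  0.037 ] [0.0472 0.1035 0.048  0.1038] -0.05118314392981647
[[ 0.4687 -0.1291  0.016 ]
 [ 0.4637 -0.2258  0.016 ]]
[-0.0778 -0.3772 -0.0208] -1.6226001454691685
```

In the tool's units: -0.054 m is -0.864, -0.011 m is -0.176.

Call:
move_tool:
  offsets: {"sx":[-0.176,-0.176,-0.176,-0.176,-0.176],"sy":[-0.864,-0.864,-0.864,-0.864,-0.864],"sz":[-0.032,-0.032,0,0,0],"turn":[0,0,0,0,0]}

```text
time: 15.02
tool_pos: [0.4554, 0.0953, 0.1809]
tcp_rot: [3.14, -0.081, -0.002]
wrist_force: [0.8, 0.2, -0.2]
width: 0.997
grip_force: 0.0
```

Call:
move_tool:
  offsets: {"sx":[-0.176,-0.176,0,0,0],"sy":[-0.864,-0.864,0,0,0],"sz":[0,0,0,0,0],"turn":[0,0,-0.0573,-0.0573,-0.0573]}

```text
time: 15.65
tool_pos: [0.4391, 0.2031, 0.1805]
tcp_rot: [3.045, 0.771, -0.004]
wrist_force: [0.4, 0.3, -0.9]
width: 0.999
grip_force: 0.0
```

Call:
move_tool:
  offsets: {"sx":[0,0,0,0,0],"sy":[0,0,0,0,0],"sz":[0,0,0,0,0],"turn":[-0.0573,-0.0573,-0.0573,-0.0573,-0.0573]}

```text
time: 16.27
tool_pos: [0.4393, 0.2027, 0.1805]
tcp_rot: [-2.407, -2.017, 0.004]
wrist_force: [-0.1, -0.3, 0.3]
width: 1.005
grip_force: 0.0
```

Call:
move_tool:
  offsets: {"sx":[0,0,0,0,0],"sy":[0,0,0,0,0],"sz":[0,0,0.48,0.48,0],"turn":[-0.0573,-0.0414,0,0,0]}

```text
time: 16.9
tool_pos: [0.4367, 0.2016, 0.1183]
tcp_rot: [-2.072, -2.356, 0.011]
wrist_force: [0.1, 0.1, 0.1]
width: 1.003
grip_force: 0.0
```

Run:
```python
from h import *
s=monitor.read_state();print(s["tool_pos"],toolyaw()-.13,totool(np.array([.4388,.2015,.1])-s["tool_pos"]))
```

```text
[0.43670813 0.20159307 0.11833248] -0.0018617915580376176 [-0.00032488  0.00220836  0.01831617]
```

In the tool's units: 0.025 m is 0.4.

Call:
move_tool:
  offsets: {"sx":[0,0,0,0,0],"sy":[0,0,0,0,0],"sz":[0.4,0.4,0,0,0],"turn":[0,0,0,0,0]}

```text
time: 17.52
tool_pos: [0.4407, 0.2029, 0.0738]
tcp_rot: [2.074, 2.358, 0.004]
wrist_force: [-0.2, -0.2, 0.0]
width: 1.002
grip_force: 0.0
```

Run:
```python
from h import *
s=monitor.read_state();print(s["tool_pos"],toolyaw()-.13,totool(np.array([.4388,.2015,.018])-s["tool_pos"]))
w=camrig.camera_info("wrist");im=camrig.read_camera("wrist")[:,:,::-1].copy();cv2.imwrite("pics/w7.png",im)
```

```text
[0.44067482 0.2029496  0.07379656] -0.001965775957680438 [-0.0012353  -0.00218969  0.05579024]
```

View pics/w7.png

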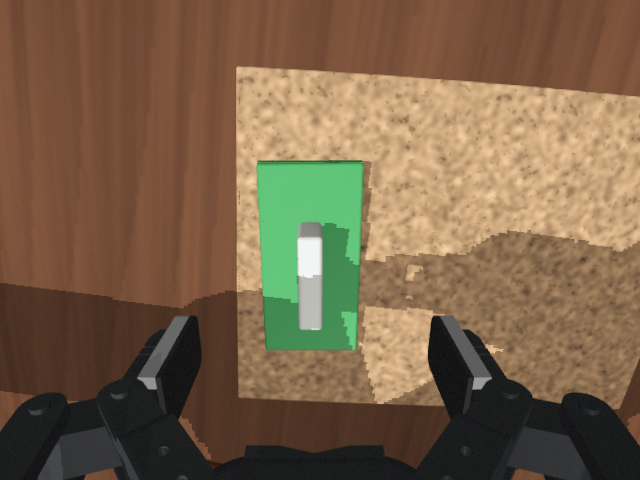

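The handle stands upright in line with the tool at (299–322, 223–329), about 5 px left of the finger centre line, matching the computed −2 mm.

In the tool's units: 0.02 m is 0.32, -0.002 m is -0.032.

Call:
move_tool:
  offsets: {"sx":[-0.016,0,0,0,0],"sy":[-0.032,0,0,0,0],"sz":[0.32,0.32,0.224,0,0],"turn":[0,0,0,0,0]}

```text
time: 18.2
tool_pos: [0.4382, 0.2014, 0.0189]
tcp_rot: [2.074, 2.359, 0.002]
wrist_force: [-1.0, 0.0, 0.1]
width: 1.001
grip_force: 0.0
```

Run:
```python
from h import *
s=monitor.read_state();print(s["tool_pos"],toolyaw()-.13,totool(np.array([.4388,.2015,.018])-s["tool_pos"]))
```

```text
[0.43816064 0.20144678 0.01893253] -0.0019636802194447633 [-2.91164419e-05  6.39953190e-04  9.33191291e-04]
```

In the tool's units: 0.0006 m is 0.0096.

Call:
move_tool:
  offsets: {"sx":[0,0,0,0,0],"sy":[0.0096,0,0,0,0],"sz":[0,0,0,0,0],"turn":[0,0,0,0,0]}
  jaw: 0.0
  force: 40

```text
time: 18.82
tool_pos: [0.4384, 0.2014, 0.0185]
tcp_rot: [2.075, 2.359, 0.001]
wrist_force: [-0.0, -0.2, 1.9]
width: 0.134
grip_force: 39.6
```

Call:
move_tool:
  offsets: {"sx":[0,0,0,0],"sy":[0,0,0,0],"sz":[0,0,0,0],"turn":[0,0,0,0]}

```text
time: 19.32
tool_pos: [0.4384, 0.2014, 0.0185]
tcp_rot: [2.075, 2.359, 0.001]
wrist_force: [1.2, -0.8, 4.6]
width: 0.132
grip_force: 39.8
```

Run:
```python
from h import *
s=monitor.read_state();print(s["tool_pos"],s["width"],toolyaw())
```

```text
[0.43840413 0.20135303 0.01850222] 0.13236843510635707 0.12800961690650056
```

In the tool's units: -0.05 m is -0.8, -0.04 m is -0.64.

Call:
move_tool:
  offsets: {"sx":[0,0,0,0,0],"sy":[0,0,0,0,0],"sz":[-0.32,-0.64,-0.8,-0.8,0],"turn":[0,0,0,0,0]}

```text
time: 19.95
tool_pos: [0.4411, 0.2025, 0.1828]
tcp_rot: [2.072, 2.356, 0.012]
wrist_force: [0.4, 0.4, -0.3]
width: 0.131
grip_force: 39.3
```

Call:
move_tool:
  offsets: {"sx":[0,0,0],"sy":[0,0,0],"sz":[0,0,0],"turn":[0,0,0]}

```text
time: 20.32
tool_pos: [0.4369, 0.2008, 0.1764]
tcp_rot: [-2.074, -2.358, 0.005]
wrist_force: [-0.1, -0.4, 0.5]
width: 0.133
grip_force: 39.3
```

Run:
```python
from h import *
s=monitor.read_state();print(s["tool_pos"],s["width"],toolyaw(),totool(np.array([.5454,-.1805,.18])-s["tool_pos"]))
```

```text
[0.43694568 0.20076299 0.17640351] 0.1329379133546383 0.12800737463221776 [-0.39199195  0.05888294 -0.00344251]
```

In the tool's units: -0.039 m is -0.624, 0.006 m is 0.096.

Call:
move_tool:
  offsets: {"sx":[-0.624,-0.624,-0.624,-0.624,-0.624],"sy":[0.096,0.096,0.096,0.096,0.096],"sz":[-0.016,0,0,0,0],"turn":[0,0,0,0,0]}

```text
time: 20.95
tool_pos: [0.4925, 0.0104, 0.1783]
tcp_rot: [-2.074, -2.358, 0.002]
wrist_force: [0.0, 1.0, -0.7]
width: 0.129
grip_force: 39.3
```

Call:
move_tool:
  offsets: {"sx":[-0.624,-0.624,-0.624,-0.624,-0.624],"sy":[0.096,0.096,0.096,0.096,0.096],"sz":[0,0,0,0,0],"turn":[0,0,0,0,0]}

```text
time: 21.58
tool_pos: [0.5471, -0.179, 0.178]
tcp_rot: [-2.074, -2.357, 0.001]
wrist_force: [-0.0, 0.3, -1.2]
width: 0.128
grip_force: 39.3
```

Call:
move_tool:
  offsets: {"sx":[0,0,0,0,0],"sy":[0,0,0,0,0],"sz":[0,0,0,0,0],"turn":[0.0557,0.0557,0.0557,0.0557,0.0557]}

```text
time: 22.2
tool_pos: [0.5468, -0.1777, 0.1779]
tcp_rot: [-2.881, -1.249, 0.003]
wrist_force: [0.4, 0.1, -0.1]
width: 0.133
grip_force: 39.3
```

Call:
move_tool:
  offsets: {"sx":[0,0,0,0,0],"sy":[0,0,0,0,0],"sz":[0,0,0,0,0],"turn":[0.0557,0.0557,0.0557,0.0557,0.0557]}

```text
time: 22.82
tool_pos: [0.5468, -0.1777, 0.178]
tcp_rot: [-3.14, 0.089, 0.003]
wrist_force: [-0.8, 0.4, -0.7]
width: 0.129
grip_force: 39.3
```

Call:
move_tool:
  offsets: {"sx":[0,0,0,0,0],"sy":[0,0,0,0,0],"sz":[0.48,0.48,0,0,0],"turn":[0,0,0,0,0]}

```text
time: 23.45
tool_pos: [0.5486, -0.1784, 0.1209]
tcp_rot: [3.14, -0.08, 0.004]
wrist_force: [0.5, -0.2, -0.4]
width: 0.131
grip_force: 39.3
```

Run:
```python
from h import *
import pickle
s=monitor.read_state();print(s["tool_pos"],s["width"],s["tcp_rot"],toolyaw()+1.622,totool(np.array([.5454,-.1805,.0615])-s["tool_pos"]))
w=camrig.camera_info("wrist");im=camrig.read_camera("wrist")[:,:,::-1].copy();pickle.dump(w,open("w8.pkl","wb"));cv2.imwrite("pics/w8.png",im)
```

```text
[ 0.54859601 -0.17835993  0.12086489] 0.13142337983372468 [ 3.13968583 -0.08038223  0.00394174] 9.832421000277591e-06 [-0.0032326   0.00225267  0.05935874]
```

View pics/w8.png

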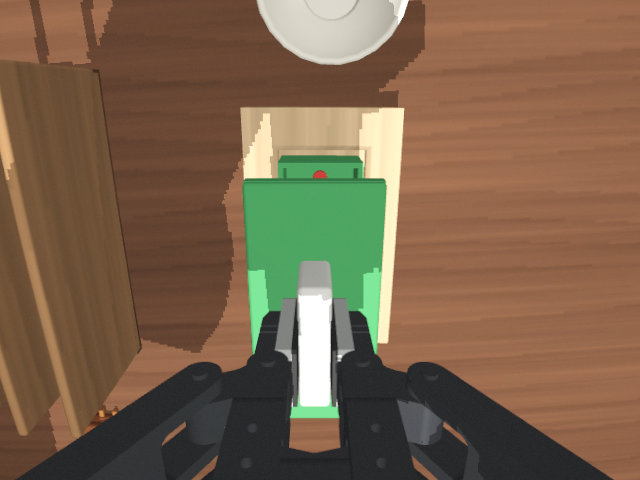

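Wrist view: cover held level and in line, plate's far corners (244,181),(386,181); tray's far end (279–363, 156–164) and holder corners (241,107),(404,107) beyond.

Run:
```python
from h import *
import pickle
np.set_printoptions(precision=4,suppress=True)
w=pickle.load(open("w8.pkl","rb"));s=monitor.read_state();z=s["tool_pos"][2]
inv=R.from_rotvec(s["tcp_rot"]).inv()
for n,p,h in (("cover",[[244,181],[386,181]],z-.0045),("tray",[[279,163],[363,163]],.037),("holder",[[241,107],[404,107]],.016)):
    P=onplane(w,p,h);Q=inv.apply(P-s["tool_pos"]);print(n,P,Q,Q.mean(0))
print(s["tool_pos"])
```

```text
cover [[ 0.6038 -0.1543  0.1164]
 [ 0.6011 -0.2066  0.1164]] [[ 0.0539 -0.0269  0.0046]
 [ 0.0539  0.0256  0.0047]] [ 0.0539 -0.0007  0.0046]
tray [[ 0.5978 -0.1601  0.037 ]
 [ 0.5954 -0.207   0.037 ]] [[ 0.048  -0.0208  0.084 ]
 [ 0.048   0.0262  0.084 ]] [0.048  0.0027 0.084 ]
holder [[ 0.6287 -0.1384  0.016 ]
 [ 0.6239 -0.234   0.016 ]] [[ 0.0777 -0.0441  0.1051]
 [ 0.0778  0.0516  0.1051]] [0.0777 0.0038 0.1051]
[ 0.5486 -0.1783  0.1209]
```

The rows are not in the units I measure in: shifts go in shares of 62.5 mm and turns go in shares of pi rad. I convert before sending: 0.015 m is 0.24, -0.003 m is -0.048.

Call:
move_tool:
  offsets: {"sx":[-0.048,0,0,0,0],"sy":[0.048,0,0,0,0],"sz":[0.24,0.24,0.16,0,0],"turn":[0,0,0,0,0]}

```text
time: 24.12
tool_pos: [0.5444, -0.1808, 0.0793]
tcp_rot: [3.141, -0.08, 0.0]
wrist_force: [0.7, -0.7, -1.3]
width: 0.134
grip_force: 39.3
```

Call:
move_tool:
  offsets: {"sx":[0,0,0,0,0],"sy":[0,0,0,0,0],"sz":[0.112,0.096,0.064,0,0],"turn":[0,0,0,0,0]}

```text
time: 24.75
tool_pos: [0.5443, -0.1808, 0.0623]
tcp_rot: [3.141, -0.08, 0.0]
wrist_force: [0.4, 0.0, -1.3]
width: 0.129
grip_force: 39.3
```

Run:
```python
from h import *
s=monitor.read_state();print(s["tool_pos"],s["width"],s["tcp_rot"],toolyaw()+1.622,totool(np.array([.5454,-.1805,.0615])-s["tool_pos"]))
```

```text
[ 0.54431962 -0.18075416  0.06230052] 0.12895031144697436 [ 3.14055463e+00 -8.03361345e-02  6.61083219e-05] 5.43517832394258e-05 [ 0.00106594 -0.00030907  0.00080056]
```

In the tool's units: 0.0015 m is 0.024.

Call:
move_tool:
  offsets: {"sx":[0.024,0,0,0,0],"sy":[0,0,0,0,0],"sz":[0,0,0,0,0],"turn":[0,0,0,0,0]}

```text
time: 25.38
tool_pos: [0.5457, -0.1808, 0.0623]
tcp_rot: [3.141, -0.08, -0.0]
wrist_force: [0.8, 0.0, 0.5]
width: 0.13
grip_force: 39.3
```

Run:
```python
from h import *
np.set_printoptions(precision=4,suppress=True)
s=monitor.read_state();z=s["tool_pos"][2]
w=camrig.camera_info("wrist");im=camrig.read_camera("wrist")
hsv=cv2.cvtColor(im,cv2.COLOR_RGB2HSV);m=cv2.inRange(hsv,(50,80,40),(85,255,255))
ys=np.where(m[:,300:330].sum(1)>0)[0];row=[ (np.where(m[r])[0].min(),np.where(m[r])[0].max(),r) for r in range(ys[0],ys[0]+60,6)]
print(row)
r=row[5];P=onplane(w,[[r[0],r[2]],[r[1],r[2]]],z-.0045);print(P,"held centre y (tool)",R.from_rotvec(s["tcp_rot"]).inv().apply(P-s["tool_pos"]))
P=onplane(w,[[315,ys[0]]],z-.0045);print("far edge",R.from_rotvec(s["tcp_rot"]).inv().apply(P-s["tool_pos"]))
print(s["tool_pos"],np.abs(s["joint_vel"]).max(),s["grip_force"])
```

```text
[(np.int64(267), np.int64(364), 166), (np.int64(263), np.int64(368), 172), (np.int64(246), np.int64(381), 178), (np.int64(243), np.int64(385), 184), (np.int64(243), np.int64(385), 190), (np.int64(243), np.int64(385), 196), (np.int64(244), np.int64(385), 202), (np.int64(244), np.int64(384), 208), (np.int64(244), np.int64(384), 214), (np.int64(245), np.int64(383), 220)]
[[ 0.5953 -0.1558  0.0578]
 [ 0.5926 -0.2087  0.0578]] held centre y (tool) [[ 0.0482 -0.0276  0.0045]
 [ 0.0482  0.0254  0.0045]]
far edge [[ 0.0594 -0.0007  0.0045]]
[ 0.5457 -0.1808  0.0623] 0.0026873443663029974 39.26867723464966
```

```bash
python3 -c "
from workcell import bot, camrig, monitor
print(bot.finish_job())"
```

```text
the job is handed in; nothing more can be done
None
```

I seated the tray in the holder's pocket, about 1 mm off centre, and let go. The arm now holds the cover by its handle about 1 cm above the tray, level, squared up and centred to within about 2 mm; I handed the job in at about 25 s, but no verdict came back.

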